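# Complete the boat carrier and lift it level by its bail

### The arm

A 6-joint arm with a two-finger parallel gripper is mounted at the origin on a cart in front of the work surface, level with it; the furniture and walls round the work are solid. World frame = base frame: x ahead of the robot, y to its left, z up, the work surface at z = 0. Lengths are in m, angles in degrees, forces in N, time in s.
With the tool pointing down it reaches from about 0.325 to 0.85 m from the base axis. Payload 15.5 kg.
Tool frame: the origin (TCP) lies midway between the tips of the shut fingers; the grasp point (between the pads) lies 19 mm behind it; z points along the fingers, y is the line along which they close (so a half turn about z gives the same grasp; the last joint's range is limited). The gripper opens to 91 mm and grips with 3 to 60 N. Pads are 32 mm wide; open, the fingers measure 118 mm over their backs; the gripper's body (76 mm by 178 mm) begins 60 mm behind the grasp point.
Start: joints at [-70.159, 28.281, 77.091, -0, 74.628, -5.472], TCP at [0.267, -0.565, 0.214] pointing down, gripper open.
Joint ranges: [-166.48, 166.48], [-47.26, 123.95], [12.59, 153.08], [-70.14, 250.14], [6.76, 159.57], [-176.63, 176.63]. Speed limits (degrees/s): [108.29, 108.29, 147.25, 172.46, 172.46, 172.46].

### API

Orientations are given as a 3x3 rotation matrix whose columns are the frame's x, y, z axes.
In Python, from bench import ctrl gives the robot as it stands. The module is installed in compiled form; this text tells all that it offers. Calls block until the motion is done:
- ctrl.goto(position, orientation): joint-space move of the TCP to a pose.
- ctrl.move_l(position, vel=0.15, ori=None, contact_N=None): straight line of the TCP; ori=None keeps the orientation; vel is the mean speed in m/s. With contact_N (N) it stops when the force on the tool has changed by that much, and returns True; else False.
- ctrl.movej(angles): joint-space move.
- ctrl.command_gripper(opening): opening from 0.0 (shut) to 1.0 (fully open); the grip force is fixed at half the most; returns when the fingers have stopped.
- ctrl.sleep(seconds).
- ctrl.ik(position, orientation): joint angles nearest the present ones, or None.
- ctrl.read_camera(name): name is "scene" or "side" or "wrist"; returns the picture (400x640x3 uint8, blue, green, red); there is no depth.
- ctrl.camera_params(name): a dict with "fx", "fy", "cx", "cy" (pixels), "D" ([k1, k2, p1, p2, k3] as OpenCV has them; the pictures are not rectified), "pose" (4x4, takes a point from camera to world coordinates); the wrist camera has in their place "T_tool_cam" (4x4, takes a point from camera to tool coordinates, whose origin is the TCP and whose axes are the flange's). Camera axes: x right, y up, looking along -z (the intrinsics and any distortion apply to the point x, -y, -z); pixel columns grow to the right and rows downward; lengths in m; the calibration is good to about 2 mm. A picture is of the moment at which its call begins: read the wrist's pose just before it. camera_params takes no time and is no camera call.
A pose or a line that the arm cannot do raises ctrl.MotionError and nothing moves.
- ctrl.sign_off(): hands the job in; it is judged then, once.
Readings, each from a call of its own:
- ctrl.current_t(): time.
- ctrl.current_q(): joint angles.
- ctrl.current_dq(): joint speeds.
- ctrl.current_effort(): joint torques, N m.
- ctrl.current_tool_pos(): TCP position.
- ctrl.current_eef_rot(): TCP orientation.
- ctrl.current_contact_force(): force on the tool from outside, world axes, zero at the start.
- ctrl.current_wrist_torque(): the same for the moment, N m.
- ctrl.current_grip_width(): opening from 0.0 (shut) to 1.0 (fully open).
- ctrl.current_grasp_force(): force on a finger pad.
Only numpy, scipy, OpenCV 4.12 (cv2) and the standard library are available. Lean on these libraries where they do the work, as an engineer would, in place of code of your own. Each camera call takes 0.05 s, during which the arm holds its last target. There are 200 camera calls.

### The job

Set the combustion boat that stands alone on the worktop into the empty slot of the boat carrier, flat on its floor between the notches like the other three, and let go of it. Then take the carrier's folded bail handle by its wooden grip, swing it fully upright while the carrier stays on its stand, and lift the carrier straight up at least 5 cm clear of the stand with all four boats in their slots. The boats are filled, so keep the carrier level all the way, and finish while holding it still and level in the air; leave the other things on the table alone.

Things in the scene. Friction and masses are not known exactly. Their poses are not given: they have to be found in the camera images.
- boat_center (a point): the loose white porcelain combustion boat standing on the worktop: a narrow open trough 16 mm wide (x), 42 mm long (y from -21 to +21 mm) with a small ring on its +y end (to +26 mm), 10 mm high, 12 g; the point is the centre of the trough, half-way up (5 mm above its underside). It is taken across its width. Its ring may point either way in a slot
- empty_slot (a point): centre of the floor of the carrier's empty slot, on top of the carrier's plate; axes as the carrier's. The slot runs along x, 55 mm long and 20 mm wide (2 mm of play each side of a boat); its walls are two notched rails 7 mm high, from 16 to 27.5 mm either side of the middle, so that in the middle 32 mm of the length there are no walls and fingers can go down beside the boat. A seated boat stands on this floor
- carrier: the boat carrier, a dark steel plate with bright aluminium rails and lugs, 80 mm (x) by 176 mm (y) standing on four 4 mm feet, plate top 9 mm above its origin, loose, about 0.45 kg with bail. Origin at the middle of its underside (feet), z up, x away from the folded bail. Four slots along x lie side by side at y = -66, -22, +22, +66 mm (22 is the empty one, the others hold boats). At each end (y = +-86 mm) a lug 26 mm wide rises to 67 mm and carries the bail's pivot
- bail_pivot (a point): middle point of the bail's hinge axis, 54 mm above the carrier's origin; the axis runs along the carrier's y; axes as the carrier's
- bail (a joint): angle of the bail handle on the carrier in rad: 0 = folded level towards the carrier's -x side, grows as it swings up, 1.57 = upright over the carrier; the range ends at 2.8. It turns almost freely and falls back when let go before upright
- bail_grip (a point): centre of the round wooden grip on the middle of the bail's cross bar: a sleeve 18 mm thick with 21 mm end beads, 66 mm long along the carrier's y, 92 mm from the hinge axis; it swivels freely on the bar, so that a hand that holds it need not turn while the bail swings, and the carrier hangs and levels itself below it
- stand: the fixed grey board 110 mm (x) by 206 mm (y) under the carrier, 8 mm thick, origin at the middle of its underside on the worktop; four black corner stops 9 mm high stand round the carrier's plate with 2 mm of play. x and y as the carrier's
- boat_a: boat already in the carrier's slot at y = +66 mm; origin at the middle of its underside, long axis y
- boat_b: boat already in the carrier's slot at y = -22 mm; origin at the middle of its underside, long axis y
- boat_c: boat already in the carrier's slot at y = -66 mm; origin at the middle of its underside, long axis y
- usb_stick: bystander: blue USB stick 18 x 50 x 8 mm, lying near the loose boat; origin at the middle of its underside
- weighing_bottle: bystander: glass weighing bottle with stopper, 41 mm across, 45 mm high, standing near the loose boat; origin at the middle of its underside
- tweezers: bystander: steel tweezers 14 x 126 x 9 mm lying on the worktop; origin at the middle of its underside
- weight: bystander: brass calibration weight with knob, 21 mm across, 33 mm high; origin at the middle of its underside

How it is judged (in metres and radians):
On the way, in this order (a step that is already met when the one before it is completed fails the run):
1. the loose boat stands in the empty slot, flat on its floor, and has been let go (horizontal distance between boat_center and empty_slot below 0.007 m and z of boat_center in the frame of empty_slot below 0.0075 m and angle between the y axis of boat_center and the x axis of carrier, either way round below 0.2 rad and angle between boat_center's own z axis and vertical below 0.12 rad and contact force between the fingers and boat below 0.1 N), for 0.2 s.
2. the bail is swung upright while the carrier stands on its stand (value of joint bail above 1.35 rad and contact force between the fingers and grip above 0.5 N and z of carrier in the frame of stand below 0.013 m), for 0.1 s.
At the end, for the whole second after the job is handed in: Carrier held by its upright bail (1.35-1.8 rad), over the stand (within 6 cm), feet 47 mm or more above the board, touching nothing there, level within 5 deg, still (0.03 m/s, 0.25 rad/s); all four boats down in their slots (within 8 mm) (z of carrier in the frame of stand above 0.055 m and horizontal distance between carrier and stand below 0.06 m and angle between carrier's own z axis and vertical below 0.087 rad and linear speed of carrier below 0.03 m/s and angular speed of carrier below 0.25 rad/s and contact force between the fingers and grip above 1 N and contact force between carrier and stand below 0.1 N and value of joint bail between 1.35 and 1.8 rad and horizontal distance between boat_center and empty_slot below 0.008 m and z of boat_center in the frame of carrier between 0.011 and 0.0175 m and angle between the y axis of boat_center and the x axis of carrier, either way round below 0.2 rad and angle between boat_center's own z axis and vertical below 0.2 rad and x of boat_a in the frame of carrier between -0.008 and 0.008 m and y of boat_a in the frame of carrier between 0.061 and 0.071 m and z of boat_a in the frame of carrier between 0.005 and 0.013 m and x of boat_b in the frame of carrier between -0.008 and 0.008 m and y of boat_b in the frame of carrier between -0.027 and -0.017 m and z of boat_b in the frame of carrier between 0.005 and 0.013 m and x of boat_c in the frame of carrier between -0.008 and 0.008 m and y of boat_c in the frame of carrier between -0.071 and -0.061 m and z of boat_c in the frame of carrier between 0.005 and 0.013 m); the arm keeps its last pose, push and grip.
It fails at once if the carrier is tipped by more than 11 degrees (angle between carrier's own z axis and vertical above 0.2 rad).
It fails at once if the loose boat is tipped over (angle between boat_center's own z axis and vertical above 0.6 rad).
It fails at once if a bystander is moved by more than 3 cm (distance of any of usb_stick, weighing_bottle, tweezers, weight from where it was at the start of the episode above 0.03 m).
It also fails if it takes over 70 s, if anything falls off the work surface, if the arm or the gripper's body presses on something with over 40 N, if the wrist force passes 120 N, or if a joint passes its speed limit or range.

## Working session

There is one attempt and no reset: what is moved stays moved. The work goes in short steps, each a Python script; the robot and the scene stay as the last script left them, time stands still between calls to the robot, and variables do not carry over. Pictures are saved under pics/ and viewed, at most 10 in all, crops included, and the job is handed in when it is done.

```bash
mkdir -p pics; python3 - <<'E'
from bench import ctrl
import cv2,numpy as np
for n in("scene","side"):
    im=ctrl.read_camera(n);cv2.imwrite(f"pics/{n}0.png",im)
    p=ctrl.camera_params(n);print(n,p['fx'],p['cx'],p['cy'],p['D'],np.round(p['pose'],3).tolist())
p=ctrl.camera_params("wrist");print({k:np.round(v,4).tolist() for k,v in p.items()})
print(np.round(ctrl.current_eef_rot(),3).tolist(),ctrl.current_t())
E
```

```text
scene 498.37861948766584 319.1694959882225 203.37893191663227 [0.03384494 0.         0.         0.         0.        ] [[0.504, 0.445, -0.74, -0.464], [-0.864, 0.251, -0.438, -0.619], [-0.009, 0.86, 0.511, 0.776], [0.0, 0.0, 0.0, 1.0]]
side 378.17598740601863 319.5834556427187 204.17996621434034 [-0.06135802  0.          0.          0.          0.        ] [[-1.0, 0.022, -0.004, 0.572], [-0.014, -0.443, 0.897, 0.768], [0.018, 0.896, 0.443, 0.458], [0.0, 0.0, 0.0, 1.0]]
{'fx': 280.5803, 'fy': 280.5803, 'cx': 318.0005, 'cy': 198.9788, 'D': [-0.0496, 0.0, 0.0, 0.0, 0.0], 'T_tool_cam': [[0.0003, 0.9651, 0.2619, 0.0732], [1.0, -0.0002, -0.0004, -0.0002], [-0.0004, 0.2619, -0.9651, -0.172], [0.0, 0.0, 0.0, 1.0]]}
[[0.904, 0.428, -0.0], [0.428, -0.904, 0.001], [0.0, -0.001, -1.0]] 0.1
```

View pics/scene0.png

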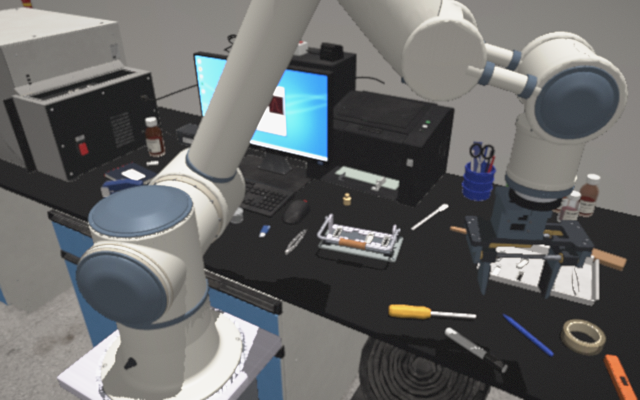

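View pics/side0.png

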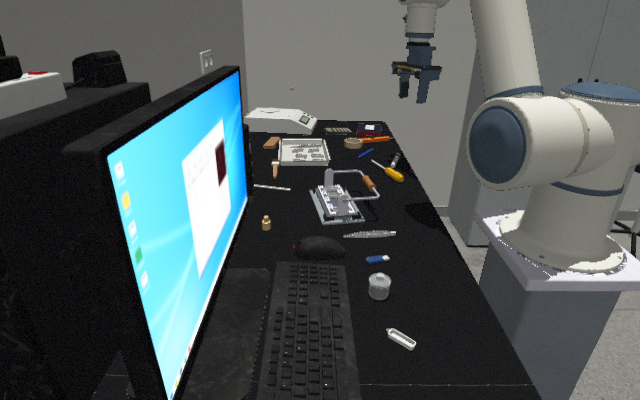

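The scene view shows the carrier at about (360,240). In the side view the boat is at (401,339), the bottle at (379,287), the USB stick at (376,259), the carrier at (338,205) and the grip at (369,183).

```bash
cat >h.py <<'E'
from bench import ctrl
import cv2,numpy as np
def cam(n):
    p=ctrl.camera_params(n)
    if n=="wrist":
        T=np.eye(4);T[:3,:3]=ctrl.current_eef_rot();T[:3,3]=ctrl.current_tool_pos();p["pose"]=T@p["T_tool_cam"]
    p["K"]=np.array([[p["fx"],0,p["cx"]],[0,p["fy"],p["cy"]],[0,0,1.]]);return p
def ray(p,uv):
    x,y=cv2.undistortPoints(np.array([[uv]],float),p["K"],np.array(p["D"]))[0,0]
    P=np.array(p["pose"]);return P[:3,3],P[:3,:3]@np.array([x,-y,-1.])
def onz(p,uv,z):
    o,d=ray(p,uv);return o+d*(z-o[2])/d[2]
def proj(p,X):
    P=np.linalg.inv(np.array(p["pose"]));c=(P@np.append(X,1))[:3]*[1,-1,-1]
    return cv2.projectPoints(c[None],np.zeros(3),np.zeros(3),p["K"],np.array(p["D"]))[0][0,0]
def down(yaw): # tool y axis at yaw (rad) in world, z down
    c,s=np.cos(yaw),np.sin(yaw);y=np.array([c,s,0]);z=np.array([0,0,-1.]);return np.stack([np.cross(y,z),y,z],1)
def snap(name):
    p=cam("wrist");im=ctrl.read_camera("wrist");cv2.imwrite(f"pics/{name}.png",im);return p,im
E
python3 - <<'E'
from h import *
s=cam("side");c=cam("scene")
for n,uv,z in(("boat",(401,339),.008),("ends",(389,331),.01),("ende",(414,347),.01),("bottle",(379,287),.022),("usb",(376,259),.005),("tw",(370,234),.004),("grip",(369,183),.062),("carr",(338,205),.02),("weight",(266,224),.015)): print(n,onz(s,uv,z).round(3))
for n,uv,z in(("carr",(362,236),.02),("grip",(352,243),.062),("usb",(265,230),.005),("bottle?",(237,213),.02)): print(n,onz(c,uv,z).round(3))
E
```

```text
boat [0.441 0.331 0.008]
ends [0.458 0.316 0.01 ]
ende [0.424 0.349 0.01 ]
bottle [0.464 0.22  0.022]
usb [0.454 0.106 0.005]
tw [0.456 0.001 0.004]
grip [ 0.445 -0.169  0.062]
carr [ 0.528 -0.116  0.02 ]
weight [ 0.702 -0.016  0.015]
carr [ 0.541 -0.157  0.02 ]
grip [ 0.446 -0.175  0.062]
usb [0.455 0.1   0.005]
bottle? [0.469 0.208 0.02 ]
```

```bash
python3 - <<'E'
from h import *
ctrl.goto([0.50,-0.16,0.22],down(-np.pi/2))
snap("w_carr")
ctrl.goto([0.42,0.33,0.17],down(-np.pi/2))
snap("w_boat")
print(ctrl.current_t(),ctrl.current_q())
E
```

```text
3.725 [ 3.16574866e+01  2.38955043e+01  9.30873837e+01 -7.03850344e-03
  6.30026692e+01  1.21726496e+02]
```

View pics/w_carr.png

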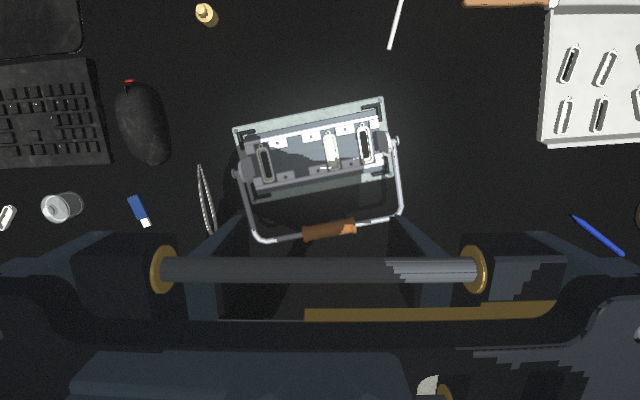

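View pics/w_boat.png

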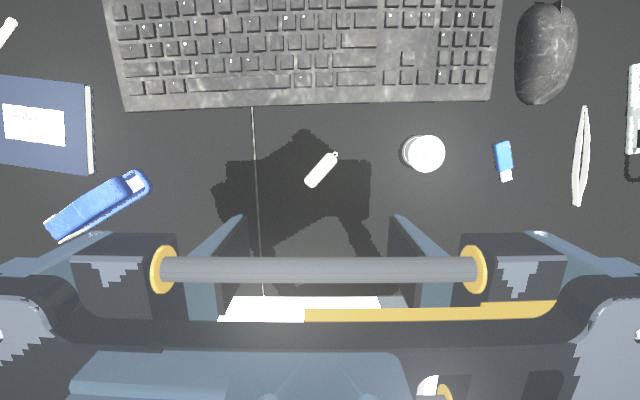

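Wrist view 1 shows carrier slots with boats at about (265,163), (332,150) and (365,143), the empty slot near (298,157), and the grip at (329,230). View 2 shows the loose boat at (320,170), ring end at (336,154), with the bottle at (424,153) well clear.

```bash
python3 - <<'E'
from h import *
ctrl.sleep(0.1)
p,im=snap("w_boat2")
g=im.min(2)[140:195,295:345]
m=(g>110).astype(np.uint8);n,l,st,ce=cv2.connectedComponentsWithStats(m)
i=1+st[1:,4].argmax();ys,xs=np.nonzero(l==i)
W=np.array([onz(p,(x+295,y+140),.010)[:2] for x,y in zip(xs,ys)])
r=cv2.minAreaRect(W.astype(np.float32)*1000);print(st[i],r,cv2.boxPoints(r).round(1).tolist())
im=cv2.imread("pics/w_carr.png")[90:250,225:415]
cv2.imwrite("pics/crop1.png",cv2.resize(im,None,fx=3.6,fy=3.6,interpolation=cv2.INTER_CUBIC))
E
```

```text
[  9   9  39  39 613] ((441.99017333984375, 324.204833984375), (17.71528434753418, 55.58515930175781), 48.80328369140625) [[415.20001220703125, 335.79998779296875], [457.1000061035156, 299.20001220703125], [468.70001220703125, 312.6000061035156], [426.8999938964844, 349.20001220703125]]
```

View pics/crop1.png

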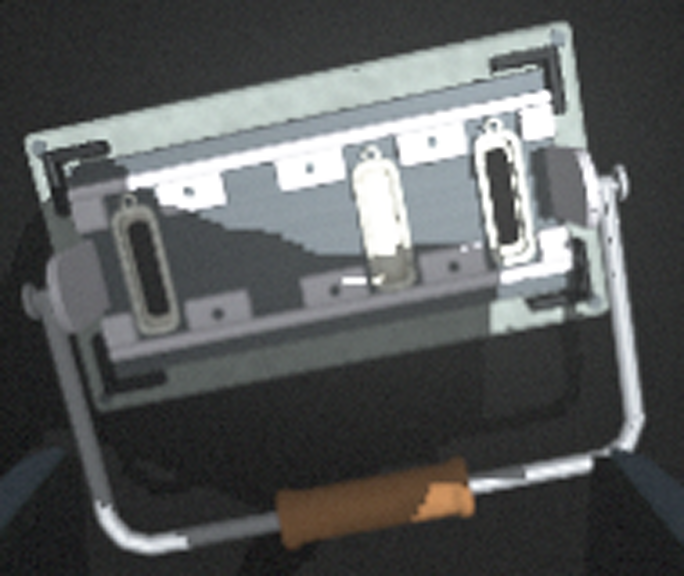

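```bash
python3 - <<'E'
from h import *
p=cam("wrist");T=np.eye(4);T[:3,:3]=down(-np.pi/2);T[:3,3]=[.5,-.16,.22];p["pose"]=T@p["T_tool_cam"]
f=lambda u,v,z:onz(p,(225+(u+.5)/3.6-.5,90+(v+.5)/3.6-.5),z)
A,B,C=[f(*q,.027) for q in((148,270),(383,224),(503,197))]
print(A,B,C,np.linalg.norm(A-B),np.linalg.norm(B-C))
ya=(A-C)/np.linalg.norm(A-C);print("yaw y",np.degrees(np.arctan2(ya[1],ya[0])))
print("slot",(A+B)/2, A-ya*.044,C+.088*ya)
for q in((30,145),(570,25),(103,405),(605,310)):print("board",f(*q,.008))
print("grip",f(375,503,.066))
# close look at boat
R=down(np.radians(-131));c=np.array([.442,.324,0])
ctrl.goto(c+[0,0,.10],R); ctrl.sleep(.1)
snap("w_boat3")
E
```

```text
[ 0.52075601 -0.09191579  0.027     ] [ 0.5372683  -0.17703696  0.027     ] [ 0.54692608 -0.21975401  0.027     ] 0.0867079571897031 0.04379519673271209
yaw y 101.56931375116964
slot [ 0.52901215 -0.13447638  0.027     ] [ 0.52958035 -0.13502183  0.027     ] [ 0.5292774  -0.13354193  0.027     ]
board [ 0.56486195 -0.04641543  0.008     ]
board [ 0.60718733 -0.24477611  0.008     ]
board [ 0.46442042 -0.06793605  0.008     ]
board [ 0.50261503 -0.26423255  0.008     ]
grip [ 0.44576013 -0.17362849  0.066     ]
```

View pics/w_boat3.png

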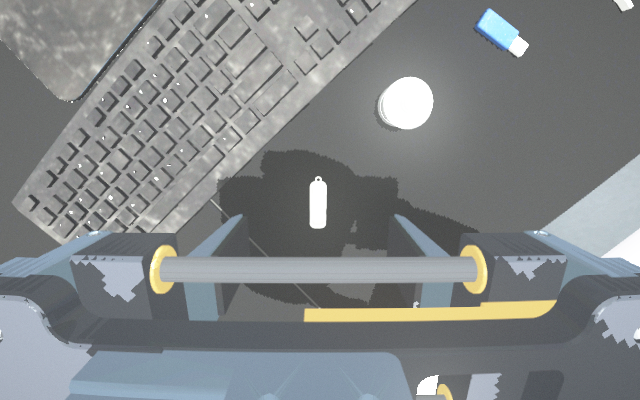

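The close view shows the boat straight in line with the tool at (318,205), ring end up at row 176 and rim end at row 228.

```bash
python3 - <<'E'
from h import *
p=cam("wrist");im=cv2.imread("pics/w_boat3.png")
m=(im.min(2)[165:240,295:345]>130);ys,xs=np.nonzero(m);print(xs.min()+295,xs.max()+295,ys.min()+165,ys.max()+165,[ (r+165,np.nonzero(m[r])[0][[0,-1]]+295) for r in range(20,60,6) if m[r].any()])
R=ctrl.current_eef_rot();t=np.array(ctrl.current_tool_pos());
f=lambda u,v,z=.01:(R.T@(onz(p,(u,v),z)-t))[:2].round(4)
print("tool-frame: bottom end",f(318,228.5),"ring",f(318,176),"L",f(309.5,210),"R",f(326.5,210),t)
E
```

```text
309 326 176 228 [(185, array([310, 326])), (191, array([309, 326])), (197, array([309, 326])), (203, array([309, 326])), (209, array([309, 326])), (215, array([309, 326])), (221, array([309, 325]))]
tool-frame: bottom end [-0.0283  0.0005] ring [0.0248 0.0005] L [-0.009  -0.0079] R [-0.009   0.0088] [0.44224716 0.32425746 0.10071854]
```

```bash
python3 - <<'E'
from h import *
R=down(np.radians(-131));t=np.array([.44225,.32426,0])+R@[-.005,.0005,0]
ctrl.goto(t+[0,0,.05],R)
ctrl.move_l(t+[0,0,.005],.06,contact_N=5)
print(ctrl.current_tool_pos())
ctrl.command_gripper(0.0);print("w",ctrl.current_grip_width()*91,ctrl.current_grasp_force())
ctrl.move_l(t+[0,0,.15],.1)
print("w",ctrl.current_grip_width()*91,ctrl.current_grasp_force())
s=np.array([.5293,-.1344,0]);Rs=down(np.radians(-78.4))
ctrl.goto(s+[0,0,.15],Rs);ctrl.move_l(s+[0,0,.06],.1);ctrl.sleep(.2)
print(ctrl.current_tool_pos(),ctrl.current_t())
p,im=snap("w_slot")
cv2.imwrite("pics/crop2.png",cv2.resize(im[60:300,130:510],None,fx=2.1,fy=2.1,interpolation=cv2.INTER_CUBIC))
cv2.imwrite("pics/side2.png",ctrl.read_camera("side"))
E
```

```text
[0.43828075 0.3272392  0.00511911]
w 14.588920277524801 29.99990792479366
w 14.55813019185673 29.99997755046934
[ 0.5295716  -0.13450779  0.06049846] 11.675
```

View pics/crop2.png

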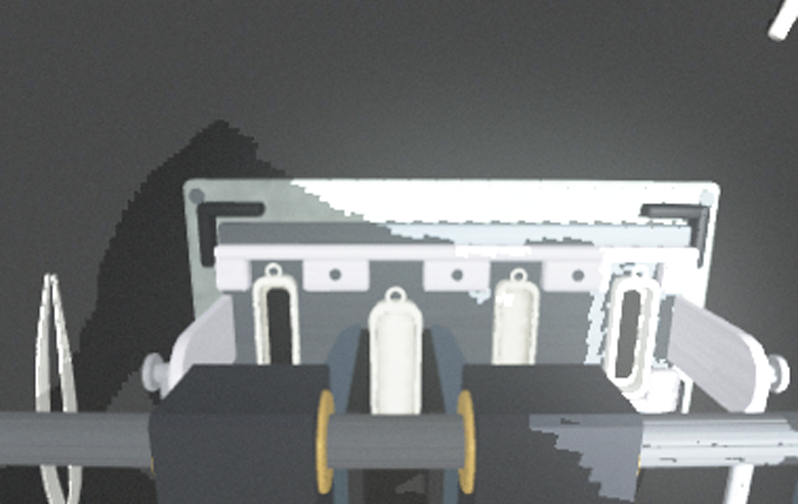

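The boat is held with its ring forward at crop (396,290). It is laterally centred on the empty notch (369–424), and the neighbouring rings are at (273,266) and (518,270).

```bash
python3 - <<'E'
from h import *
p=cam("wrist");R=ctrl.current_eef_rot();t=np.array(ctrl.current_tool_pos())
f=lambda u,v,z:(R.T@(onz(p,(130+(u+.5)/2.1-.5,60+(v+.5)/2.1-.5),z)-t))[:2].round(4)
zb=t[2]-.005
print("held ring",f(396,288,zb+.008),"trough front",f(396,303,zb+.01))
for q in((273,264),(518,268)):print("nb ring",f(*q,.025))
for q in((273,277),(518,280)):print("nb trough front",f(*q,.027))
for u in(369,424):print("notch",f(u,275,.024))
for q in((186,182),(718,182)):print("board",f(*q,.008))
for q in((216,248),(697,250)):print("rail top far edge",f(*q,.024))
E
```

```text
held ring [0.0287 0.0002] trough front [0.0247 0.0002]
nb ring [ 0.0276 -0.0441]
nb ring [0.0261 0.0443]
nb trough front [ 0.0233 -0.0439]
nb trough front [0.0222 0.0441]
notch [ 0.0233 -0.0096]
notch [0.0233 0.0104]
board [ 0.0556 -0.0791]
board [0.056  0.1232]
rail top far edge [ 0.0333 -0.0646]
rail top far edge [0.0327 0.1099]
```

```bash
python3 - <<'E'
from h import *
R=down(np.radians(-78.4));t=np.array(ctrl.current_tool_pos());t=t+R@[-.002,.0003,0]
t[2]=.035;ctrl.move_l(t,.05)
t[2]=.0248;print(ctrl.move_l(t,.02,contact_N=4),ctrl.current_tool_pos())
ctrl.command_gripper(0.30);print(ctrl.current_grip_width()*91,ctrl.current_contact_force())
ctrl.sleep(.2);t[2]=.15;ctrl.move_l(t,.1)
g=t+R@[-.05,0,.0];ctrl.move_l(g,.15);ctrl.sleep(.1);print(ctrl.current_t(),ctrl.current_tool_pos())
p,im=snap("w_placed")
cv2.imwrite("pics/crop3.png",cv2.resize(im[60:300,130:510],None,fx=2.1,fy=2.1,interpolation=cv2.INTER_CUBIC))
E
```

```text
False [ 0.52752408 -0.13516174  0.02477337]
27.560462818134948 [ 0.32871468  0.94248883 -0.00415483]
15.6833 [ 0.47953041 -0.14529756  0.15003274]
```

View pics/crop3.png

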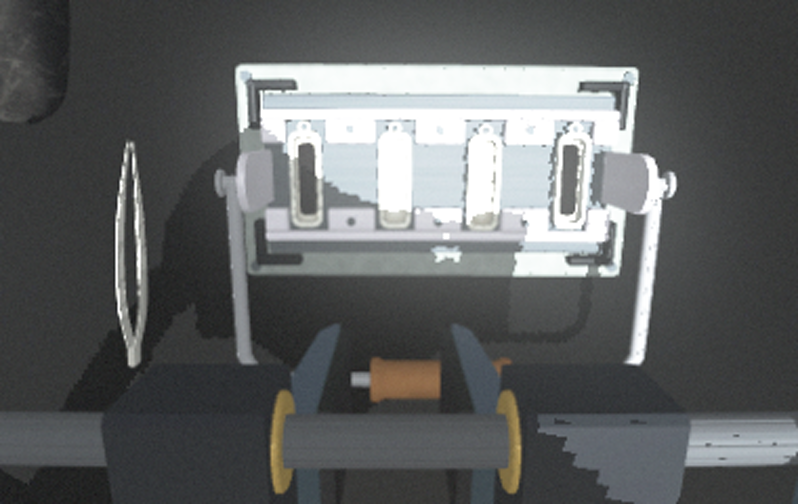

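The placed boat sits in line with the other three (crop rows 122–228). The grip is at crop (405,380) and the pivot pins at (222,185) and (668,185).

```bash
python3 - <<'E'
from h import *
p=cam("wrist")
f=lambda u,v,z:onz(p,(130+(u+.5)/2.1-.5,60+(v+.5)/2.1-.5),z)
R=down(np.radians(-78.4));cx=R[:,0];cy=-R[:,1]
slot=np.array([.52957,-.1345,0])+R@[.0008,.0003,0]
ctr=slot-.022*cy;piv=ctr+[0,0,.062];g=piv-.092*cx
a,b=f(222,185,.062),f(668,185,.062)
gm=f(405,380,.064)
print("ctr",ctr,"pins mid",(a+b)/2,np.linalg.norm(a-b),"grip pred",g,"meas",gm,"dx",(gm-g)@cx, "pin dx",((a+b)/2-piv)@cx)
bs=[f(u,v,.027) for u,v in((305,180),(395,178),(485,178),(572,178))];print([((q-ctr)@cx,(q-ctr)@cy) for q in bs])
Rg=down(np.radians(11.6));print(ctrl.ik(g+[0,0,.08],Rg),ctrl.ik(g+[0,0,.08],down(np.radians(-168.4))))
E
```

```text
ctr [ 0.5348377  -0.15618367  0.        ] pins mid [ 0.53457082 -0.15660816  0.062     ] 0.1961966597477511 grip pred [ 0.44471677 -0.17468283  0.062     ] meas [ 0.44159585 -0.15777036  0.064     ] dx 0.00034354518548464696 pin dx -0.00034678819090697664
[(np.float64(-0.0011543246829514896), np.float64(0.0664548337767736)), (np.float64(-0.00022456463065836775), np.float64(0.0219461015008227)), (np.float64(-0.00014159330794838833), np.float64(-0.022536637453900152)), (np.float64(6.510309590183948e-05), np.float64(-0.06582878324085188))]
[-2.86104248e+01  2.20668039e+01  1.02462825e+02 -2.54444375e-14
  5.54703707e+01 -4.02104248e+01] [-2.86104248e+01  2.20668039e+01  1.02462825e+02 -2.54444375e-14
  5.54703707e+01  1.39789575e+02]
```

Prediction and measurement agree to under 1 mm. Next I grip the handle and swing the bail.

```bash
python3 - <<'E'
from h import *
R=down(np.radians(-78.4));cx=R[:,0]
piv=np.array([.5347,-.1564,.062]);Rg=down(np.radians(11.6));off=np.array([0,0,-.019])
P=lambda a:piv+.092*(-np.cos(a)*cx+np.sin(a)*np.array([0,0,1]))+off
ctrl.goto(P(0)+[0,0,.08],Rg)
ctrl.command_gripper(0.5)
print(ctrl.move_l(P(0),.06,contact_N=6),ctrl.current_tool_pos())
ctrl.command_gripper(0.0);print("w",ctrl.current_grip_width()*91,ctrl.current_grasp_force())
for a in np.linspace(0,np.pi/2,13)[1:]:
    ctrl.move_l(P(a),.06)
    F=np.array(ctrl.current_contact_force());print(round(a,2),F.round(1),ctrl.current_tool_pos().round(4) if hasattr(ctrl.current_tool_pos(),'round') else '')
    if np.linalg.norm(F)>25: print("STOP");break
ctrl.sleep(.3)
print("w",ctrl.current_grip_width()*91,ctrl.current_grasp_force(),ctrl.current_t())
cv2.imwrite("pics/side3.png",ctrl.read_camera("side")[110:260,230:460].repeat(3,0).repeat(3,1))
E
```

```text
False [ 0.44476511 -0.17500086  0.0433105 ]
w 17.33608261244929 29.997266829013824
0.13 [ 0.  -0.2 -0.8] [ 0.4453 -0.1748  0.0555]
0.26 [-1.7  0.2 -0.2] [ 0.4477 -0.1744  0.067 ]
0.39 [-1.2 -0.4 -0.5] [ 0.4516 -0.1736  0.0784]
0.52 [-0.4 -1.2 -0.7] [ 0.4568 -0.1724  0.0891]
0.65 [ 0.3 -0.9 -0.4] [ 0.4634 -0.1711  0.0991]
0.79 [-0.9 -1.4  1.2] [ 0.4713 -0.1695  0.1084]
0.92 [-0.5 -0.5  0.4] [ 0.4803 -0.1677  0.1163]
1.05 [-0.9 -2.7  1.8] [ 0.4901 -0.1657  0.1229]
1.18 [-2.  -2.   3.8] [ 0.5003 -0.1635  0.128 ]
1.31 [-1.8 -1.9  5.1] [ 0.5113 -0.1613  0.1319]
1.44 [-0.6 -2.   8.2] [ 0.5229 -0.1589  0.1342]
1.57 [ 0.8 -0.1  8.7] [ 0.5347 -0.1566  0.1351]
w 17.528142110911975 29.999354481697083 24.275
```

View pics/side3.png

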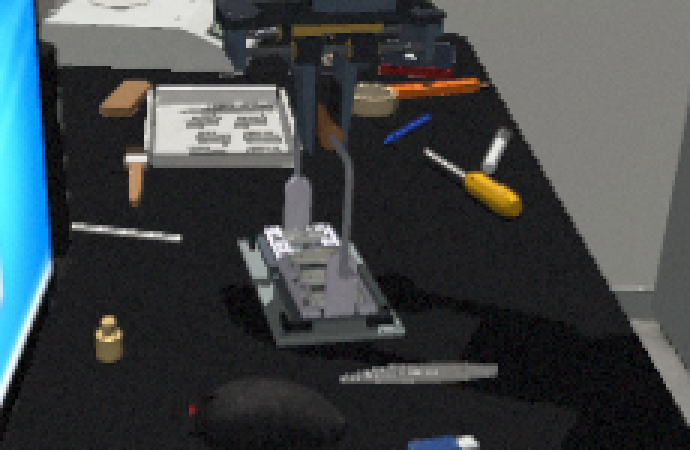

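The bail stands upright in the fingers with the carrier still on its stand. Now the lift.

```bash
python3 - <<'E'
from h import *
t=np.array(ctrl.current_tool_pos())
ctrl.move_l(t+[0,0,.01],.02);ctrl.move_l(t+[0,0,.085],.04);ctrl.sleep(2)
print(ctrl.current_tool_pos(),ctrl.current_contact_force(),ctrl.current_wrist_torque(),ctrl.current_grip_width()*91,ctrl.current_grasp_force(),ctrl.current_t())
cv2.imwrite("pics/side4.png",ctrl.read_camera("side")[90:260,230:460].repeat(3,0).repeat(3,1))
E
```

```text
[ 0.53441427 -0.15662324  0.22011551] [ 0.13211199 -0.36637663 -5.07411393] [-0.01029947 -0.0893301  -0.06326318] 17.466551013896122 29.99714970588684 29.0083
```

View pics/side4.png

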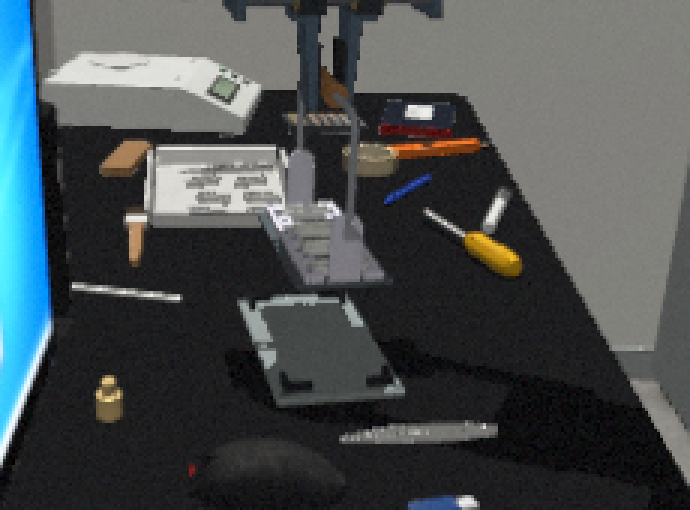

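The carrier hangs level about 8 cm above the stand, with all four boats in place.

```bash
python3 -c "
from bench import ctrl
print(ctrl.sign_off())"
```

```text
the job is handed in; nothing more can be done
None
```

I placed the loose boat in the empty slot and swung the bail upright. The carrier is now held still about 8 cm above its stand, level by eye in the side view, with all four boats in their slots; the job is handed in but no verdict came back.

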